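Load the polishing arbor: three spacers, thickest first

TASK

Load the small polishing arbor that stands upright on the bench: thread the thick teal spacer onto it first, then the pink one, then the thin ivory one, pressing each slowly, gently and fully home so that the pack sits tight on the shoulder with no gaps. The spacers drag on the arbor and will not drop home by themselves; feel for the stop and never load the arbor or its shoulder with more than 40 N. Leave the dark spare spacer and everything else on the bench where they are, and let go of the pack at the end.

Things in the scene. Friction and masses are not known exactly. Their poses are not given: they have to be found in the camera images.
- arbor: upright steel arbor fixed to the stand: a plain pin 18 mm in diameter that rises 55 mm from a round steel shoulder 64 mm across; both rigid. Origin: centre of the shoulder's top face (where the first spacer must rest), z up along the pin; about 31 mm above the table. The top 3 mm of the pin are chamfered to 14.4 mm diameter
- strips_top (a point): point on the arbor's axis, 45 mm above the shoulder, level with the upper round ends of three sprung brass strips that run down the pin to the shoulder. They stand out to 21.8 mm diameter, a spacer's bore pushes them in, and they drag on it with about 5 to 9 N in all, a little more as it passes their tops (shared by the spacers on the pin): a spacer stays where it is left and must be pushed down
- arbor_tip (a point): centre of the arbor's top end, 55 mm above the shoulder
- stand: grey square base plate of the arbor, 110 x 110 mm and 14 mm high, with a dark round boss 68 mm across up to 26 mm; fixed to the table; origin at the centre of its underside
- thick_c (a point): thick spacer: teal, 60 mm across, 20 mm thick, about 130 g; lies flat on the table at the start, loose, either face up; this point is its centre (half-way up, on the bore's axis), z along the bore. Its outside is a slightly faceted cylinder; bore 20.4 mm through. A grip on the outside near its lower half holds it well
- middle_c (a point): middle spacer: pink, 52 mm across, 15 mm thick, about 75 g; lies flat on the table at the start, loose, either face up; this point is its centre (half-way up, on the bore's axis), z along the bore. Its outside is a slightly faceted cylinder; bore 20.4 mm through. A grip on the outside near its lower half holds it well
- thin_c (a point): thin spacer: ivory, 44 mm across, 10 mm thick, about 35 g; lies flat on the table at the start, loose, either face up; this point is its centre (half-way up, on the bore's axis), z along the bore. Its outside is a slightly faceted cylinder; bore 20.4 mm through. A grip on the outside near its lower half holds it well
- spare: bystander: dark steel spacer, 48 mm across, 8 mm thick, bore only 12.4 mm (does not fit); origin at the centre of its underside
- nut: bystander: brass hexagon nut blank, 26 mm across corners, 11 mm high; origin at the centre of its underside
- grinding_wheel: bystander: off-white grinding wheel, 70 mm across, 18 mm high; origin at the centre of its underside
- spanner: bystander: 170 mm steel spanner lying flat; origin near its middle
- paste_jar: bystander: red jar with a white cap, 60 mm across, 55 mm high; origin at the centre of its underside
- cup: bystander: blue cup, 68 mm across, 80 mm high; origin at the centre of its underside
- mirror: bystander: dental mouth mirror, a steel rod 140 mm long lying flat; origin near its middle
Things that resemble listed ones, but are neither listed nor needed, are in the scene too. Of the things like the part that bears thick_c, leave any that is blue or red; of the rest the larger one is meant.

How it is judged (in metres and radians):
On the way, in this order (a step that is already met when the one before it is completed fails the run):
1. the thick teal spacer is home on the shoulder (horizontal distance between thick_c and arbor below 0.004 m and z of thick_c in the frame of arbor between 0.007 and 0.0115 m and angle between the z axis of thick_c and the z axis of arbor, either way round below 0.08 rad), for 0.2 s.
2. then the pink spacer is home on the teal one (horizontal distance between middle_c and arbor below 0.004 m and z of middle_c in the frame of arbor between 0.0245 and 0.029 m and angle between the z axis of middle_c and the z axis of arbor, either way round below 0.08 rad), for 0.2 s.
3. then the thin ivory spacer is home on the pink one (horizontal distance between thin_c and arbor below 0.004 m and z of thin_c in the frame of arbor between 0.037 and 0.0415 m and angle between the z axis of thin_c and the z axis of arbor, either way round below 0.08 rad), for 0.2 s.
At the end, for the whole second after the job is handed in: All three spacers are on the arbor, teal at the bottom, pink next, ivory on top, each flat (within 0.08 rad) and no more than 1.5 mm above its fully seated height (centres 10, 27.5 and 40 mm above the shoulder), centred within 4 mm, and released (all of step 1 and all of step 2 and all of step 3); the robot touches nothing.
It fails at once if the arbor or its shoulder is loaded with more than 40 N (contact force between arbor and anything else above 40 N).
It fails at once if a bystander is moved by more than 20 mm (distance of any of spare, nut, grinding_wheel, spanner, paste_jar, cup, mirror from where it was at the start of the episode above 0.02 m).
It also fails if it takes over 72 s, if anything falls off the work surface, if the arm or the gripper's body presses on something with over 40 N, if the wrist force passes 120 N, or if a joint passes its speed limit or range.

ROBOT

A 7-joint arm with a two-finger parallel gripper is mounted at the origin on the work surface. World frame = base frame: x ahead of the robot, y to its left, z up, the work surface at z = 0. Lengths are in mm, angles in degrees, forces in N, time in s.
With the tool pointing down it reaches from about 425 to 950 mm from the base axis. Payload 16.7 kg.
Tool frame: the origin (TCP) lies midway between the tips of the shut fingers; the grasp point (between the pads) lies arm.grip_depth behind it (arm.grip_depth is the distance from the TCP to the grasp point, in mm); y points along the fingers, x is the direction in which the jaws open and shut, and the axes are right-handed (so a half turn about y gives the same grasp; the last joint's range is limited). The gripper opens to 94 mm and grips with 3 to 60 N. Pads are 16 mm wide; open, the fingers measure 119 mm over their backs; the gripper's body (75 mm by 177 mm) begins 78 mm behind the grasp point.
Start: joints at [60.075, 24.414, 4.234, 92.017, -1.954, 63.644, -3.845], TCP at [245.818, -628.608, 205.467] pointing down, gripper open.
Joint ranges: [-163.25, 163.25], [-28.42, 122.38], [-70.27, 78.77], [12.13, 141.07], [-58.53, 238.53], [9.26, 117.41], [-156.51, 156.51]. Speed limits (degrees/s): [108.29, 108.29, 136.94, 136.94, 172.46, 172.46, 172.46].

INTERFACE

Orientations are given as a 3x3 rotation matrix whose columns are the frame's x, y, z axes.
In Python, from cell import status, cams, workorder, arm gives the robot as it stands.
- The arm moves only by the shell command python3 -m handwheel 'ROWS'. ROWS is JSON, a list of rows, each a list of 3 entries, a list of its own where there are three numbers: the gripper command: -1 is shut, 1 is fully open, values between are in proportion, then the shift along the tool's x, y, z in mm, then the turn, a rotation vector about the tool's x, y, z in rad. In form: [[gripper, [tx, ty, tz], [ax, ay, az]], ...]. A call has 1 to 10 rows; each row is the pose to reach, as a shift and turn from the pose commanded when the call began, along the tool's axes at that moment; what a row does not reach only later rows make up. A row lasts 1/10 s, in which the tool goes at most 50 mm and 8.59 degrees, less where a joint would pass 70% of its speed; a pose out of reach is approached as far as the arm can. A call with a gripper value outside its range is refused whole. The fingers move at their own pace and stop on an object; the grip force is fixed at half the most. Time passes only in rows, so rows that repeat a pose let the fingers close. It gives the time, the measured TCP pose, the force and the opening at its end, in the units of the state.
- status.read_state(): the state, without advancing time (a new reading comes with each control period).
- cams.get_image(name): name is "scene" or "top" or "wrist"; returns (picture, depth): 384x512x3 uint8, red, green, blue; 384x512 float32, mm along the optical axis (not along the pixel's ray), 0 where there is no reading.
- cams.camera_info(name): a dict with "mtx" (3x3 intrinsics, pixels), "R" (3x3) and "t" (3): a world point X has camera coordinates R X + t. Camera axes: x right, y down, z forward; pixel columns grow to the right and rows downward; lengths in mm; the calibration is good to about 2 mm. A picture is of the moment at which its call begins: read the wrist's pose just before it. camera_info takes no time and is no camera call; for the wrist camera it gives the pose at the moment of the call.
- workorder.close_job(): hands the job in, once; it reports no verdict.
The state is a dict: "time": time; "q": joint angles; "qd": joint speeds; "joint_efforts": joint torques, N m; "position": TCP position; "ee_rot": TCP orientation; "contact_force": force on the tool from outside, world axes, zero at the start; "ft_torque": the same for the moment, N m; "gripper_width": finger opening in mm.
Only numpy, scipy, OpenCV 4.12 (cv2) and the standard library are available. Lean on these libraries where they do the work, as an engineer would, in place of code of your own. Each camera call takes 0.05 s, during which the arm holds its last target. There are 200 camera calls.

## Working session

There is one attempt and no reset: what is moved stays moved. The work goes in short steps, Python scripts to look and compute and a shell command to move; the robot and the scene stay as the last step left them, time stands still between calls to the robot, and variables do not carry over. Pictures are saved under pics/ and viewed, about 8 in all and at most 12, crops included, and the job is handed in when it is done.

```bash
mkdir -p pics
cat > h.py <<'E'
import numpy as np, cv2
from cell import status, cams, workorder, arm
def grab(n, f=None):
    i=cams.camera_info(n); p,d=cams.get_image(n)
    if f: cv2.imwrite('pics/'+f, p[:,:,::-1]); np.savez('pics/'+f+'.npz',p=p,d=d,K=i['mtx'],R=i['R'],t=i['t'])
    return p,d,i
def load(f):
    z=np.load('pics/'+f+'.npz'); return z['p'],z['d'],dict(mtx=z['K'],R=z['R'],t=z['t'])
def onz(i,u,v,z):
    R=np.array(i['R']);t=np.array(i['t']).ravel()
    r=R.T@np.linalg.inv(i['mtx'])@[u,v,1]; c=-R.T@t
    return c+r*(z-c[2])/r[2]
def cloud(d,i):
    R=np.array(i['R']);t=np.array(i['t']).ravel()
    v,u=np.mgrid[:d.shape[0],:d.shape[1]]
    c=np.stack([u,v,np.ones_like(u)],-1)@np.linalg.inv(i['mtx']).T*d[...,None]
    return (c-t)@R
E
python3 - <<'E'
from h import *
a=grab('scene','s0.png')[0];b=grab('top','t0.png')[0]
for n in('scene','top'):
  i=cams.camera_info(n);print(n,-np.array(i['R']).T@np.array(i['t']).ravel(),i['mtx'][0][0])
s=status.read_state();print(s,arm.grip_depth)
cv2.imwrite('pics/t0x.png',cv2.resize(b[:,:,::-1],(800,600),interpolation=cv2.INTER_CUBIC))
cv2.imwrite('pics/s0x.png',cv2.resize(a[:,:,::-1],(800,600),interpolation=cv2.INTER_CUBIC))
E
```

```text
scene [1193.51631264 -549.94157289  754.17514369] 433.47106690356816
top [ 460.8120446    20.44606648 1039.15271672] 383.3239973823044
{'time': 0.1, 'q': array([60.07527011, 24.44728702,  4.23276978, 92.0480791 , -1.9556507 ,
       63.64571971, -3.84401052]), 'qd': array([ 0.14498895, -0.13482866, -0.03058815, -0.12583266, -0.03410341,
        0.02412893, -0.02276229]), 'joint_efforts': array([ 7.15328599e-03, -9.37473106e+01,  3.67650323e+00, -4.55041301e+01,
       -4.86182724e-02,  1.68182852e-02,  2.31241096e-06]), 'position': array([ 245.66222268, -628.26928232,  204.83594329]), 'ee_rot': array([[ 3.64156826e-01, -4.98583402e-04,  9.31337510e-01],
       [-9.31336870e-01,  1.09416588e-03,  3.64157161e-01],
       [-1.20060044e-03, -9.99999277e-01, -6.59011311e-05]]), 'contact_force': array([ 0.01023872, -0.44980913,  1.07594923]), 'ft_torque': array([-0.01986288,  0.0296325 ,  0.02502995]), 'gripper_width': 93.9143750873404} 18.8
```

View pics/t0x.png

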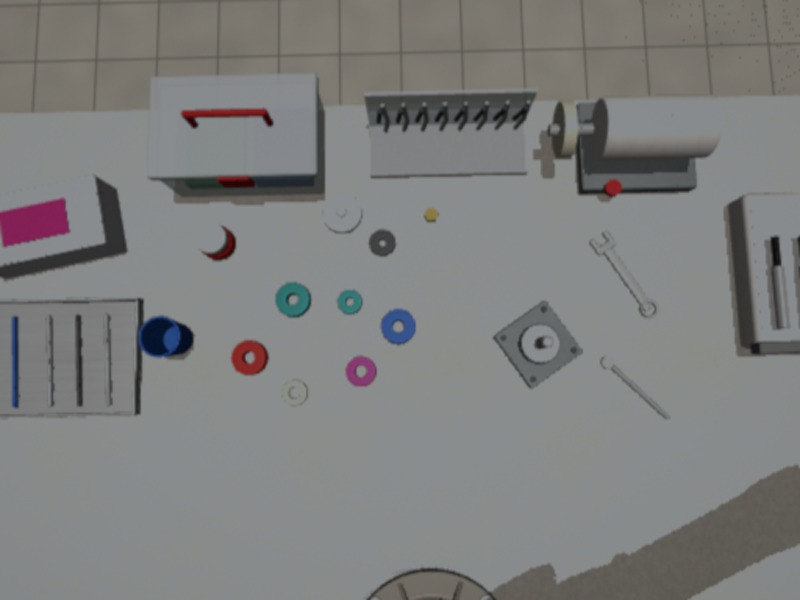

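View pics/s0x.png

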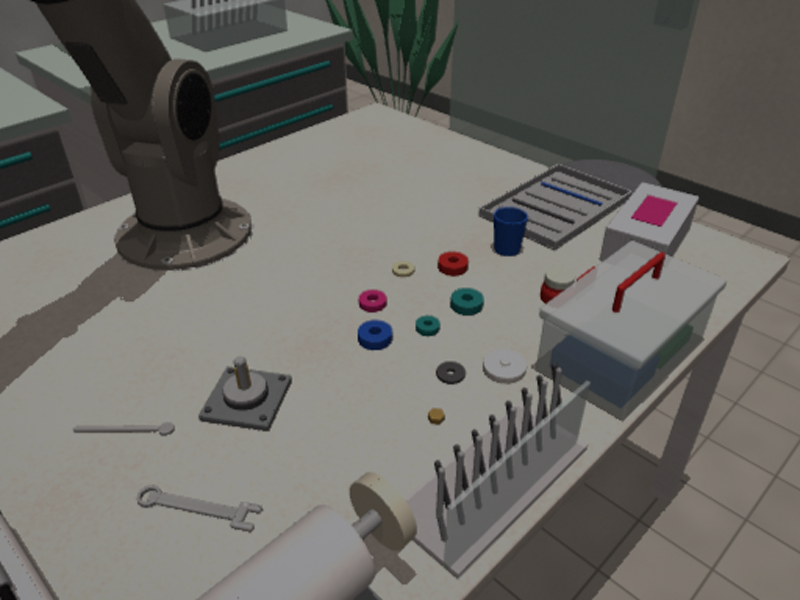

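Top view (800x600): larger teal at (293,299) and smaller teal (350,301). The blue (398,326) and red (249,357) look-alikes are excluded, so the teal at (293,299) is meant. Pink is at (361,371), ivory (294,392), spare (382,243), arbor (541,342). I'll measure from both views and confirm in a crop.

Run:
```python
from h import *
seeds={'teal':((293,299),(467,301)),'smallteal':((350,301),(427,325)),'pink':((361,371),(373,300)),'ivory':((294,392),(403,269)),'blue':((398,326),(375,334)),'red':((249,357),(453,263)),'spare':((382,243),(451,372))}
for k,cam in enumerate(('t0.png','s0.png')):
  p,d,i=load(cam);X=cloud(d,i)
  print(cam,'table z',np.median(X[...,2][(abs(X[...,2])<15)&(d>0)]))
  for n,s in seeds.items():
    u,v=np.array(s[k])*.64
    c=X[int(v)-22:int(v)+23,int(u)-25:int(u)+26].reshape(-1,3)
    g=onz(i,u,v,8)
    c=c[np.linalg.norm(c[:,:2]-g[:2],axis=1)<38]
    h=np.percentile(c[:,2],96); top=c[(c[:,2]>max(h-3,3.5))]
    (x,y),r=cv2.minEnclosingCircle(top[:,:2].astype(np.float32))
    print(n,'h%.1f'%h,'mean',top.mean(0).round(1),'circ',round(x,1),round(y,1),round(r,1),len(top))
  s=((541,342),(243,370))[k]; u,v=np.array(s)*.64
  c=X[int(v)-40:int(v)+40,int(u)-40:int(u)+40].reshape(-1,3)
  pin=c[c[:,2]>70];sh=c[(c[:,2]>27)&(c[:,2]<36)]
  print('pin',pin.mean(0),pin[:,2].max(),len(pin),'sh',sh.mean(0),np.median(sh[:,2]),cv2.minEnclosingCircle(sh[:,:2].astype(np.float32)))
t=load('t0.png')[0][170:270,140:270];s=load('s0.png')[0][150:250,210:340]
cv2.imwrite('pics/c1.png',np.hstack([cv2.resize(a,(400,308),interpolation=cv2.INTER_CUBIC)[:,:,::-1] for a in(t,s)]))
```

```text
t0.png table z 0.2912638199692915
teal h22.9 mean [595.6 224.3  21.5] circ 595.3 224.9 29.4 189
smallteal h16.3 mean [590.2 127.1  15.3] circ 589.4 127.0 20.9 120
pink h17.5 mean [469.4 109.2  16.3] circ 470.0 109.0 25.6 166
ivory h11.6 mean [436.1 222.8  10.6] circ 435.7 222.8 21.7 128
blue h22.8 mean [545.2  44.3  21.3] circ 544.6 44.0 29.6 197
red h22.7 mean [498.3 299.4  21.3] circ 497.2 299.4 29.5 181
spare h10.7 mean [692.7  70.1   9.5] circ 692.8 69.9 23.7 135
pin [ 497.64601532 -142.29625712  308.34875   ] 1039.1527167245297 68 sh [ 509.60749446 -193.05954888   31.07424474] 31.088266041972215 ((509.9073791503906, -193.93722534179688), 33.76481246948242)
s0.png table z -0.567517717519349
teal h21.2 mean [593.  223.6  20. ] circ 593.2 225.5 30.5 157
smallteal h15.0 mean [587.3 127.2  13.9] circ 586.7 127.1 22.2 96
pink h16.4 mean [466.9 106.9  15.3] circ 467.2 107.7 26.3 94
ivory h10.7 mean [433.1 221.4   9.6] circ 432.4 221.5 21.7 63
blue h21.1 mean [542.3  41.8  19.7] circ 542.6 44.2 31.0 182
red h21.3 mean [495.  297.5  19.9] circ 494.7 297.3 30.2 109
spare h9.2 mean [690.8  69.3   8. ] circ 690.3 69.5 24.5 156
pin [ 687.90399268 -288.58841654  255.28156036] 754.1751436913204 96 sh [ 511.42395291 -197.64363901   30.28092328] 30.237648328756592 ((508.21142578125, -195.28285217285156), 33.31825637817383)
```

View pics/c1.png

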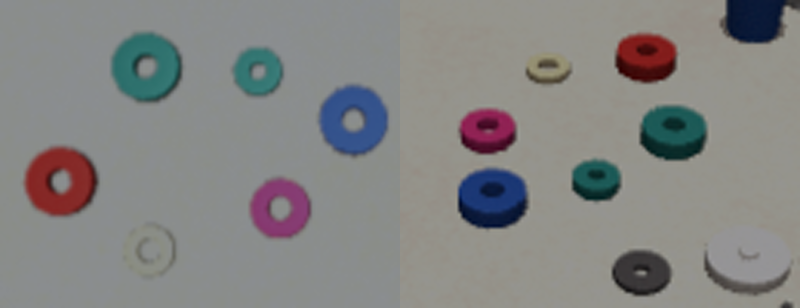

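Crop confirms the larger teal at crop (147,67) top / (674,130) scene, clearly bigger than the other teal at (258,71) and neither blue nor red. Moving halfway to it.

```bash
cat > go.py <<'E'
import sys; from h import *
from scipy.spatial.transform import Rotation as Ro
# usage: go.py x y z jawdeg -> shift, turn in tool axes (measured pose)
x,y,z,a=map(float,sys.argv[1:5]); s=status.read_state(); R=s['ee_rot']; a=np.radians(a)
jx=np.array([np.cos(a),np.sin(a),0]); dn=np.array([0,0,-1.]); T=np.stack([jx,dn,np.cross(jx,dn)],1)
print('t%.1f'%s['time'],'pos',s['position'].round(1),'F',s['contact_force'].round(1),'w%.1f'%s['gripper_width'],'q7 %.0f'%s['q'][6])
print('shift',(R.T@(np.array([x,y,z])-s['position'])).round(1),'turn',Ro.from_matrix(R.T@T).as_rotvec().round(4))
E
python3 -m handwheel '[[1,[-334,0,317],[0,-0.78,0]],[1,[-334,0,317],[0,-0.78,0]],[1,[-334,0,317],[0,-0.78,0]],[1,[-334,0,317],[0,-0.78,0]],[1,[-334,0,317],[0,-0.78,0]],[1,[-334,0,317],[0,-0.78,0]],[1,[-334,0,317],[0,-0.78,0]],[1,[-334,0,317],[0,-0.78,0]],[1,[-334,0,317],[0,-0.78,0]],[1,[-334,0,317],[0,-0.78,0]]]'
python3 go.py 594 225 160 20.7
python3 - <<'E'
from h import *
p,d,i=grab('wrist','w0.png'); s=status.read_state()
c=-np.array(i['R']).T@np.array(i['t']).ravel()
print('cam in tool',s['ee_rot'].T@(c-s['position']), (s['ee_rot'].T@np.array(i['R']).T).round(2),i['mtx'])
E
```

```text
time: 1.1
position: [421.0, -197.2, 205.7]
ee_rot: [[0.916, 0.001, 0.401], [-0.401, 0.001, 0.916], [0.0, -1.0, 0.001]]
contact_force: [-0.0, -1.1, -0.3]
gripper_width: 94.3
t1.1 pos [ 421.  -197.2  205.7] F [-0.  -1.1 -0.3] w94.3 q7 -9
shift [-10.7  46.1 456.1] turn [-7.000e-04 -7.735e-01  6.000e-04]
cam in tool [-1.76844498e-01 -1.79660136e+02  8.01932899e+01] [[ 1.   -0.    0.  ]
 [-0.   -0.27  0.96]
 [-0.   -0.96 -0.27]] [[311.45879769   0.         258.6681605 ]
 [  0.         311.45879769 188.03905028]
 [  0.           0.           1.        ]]
```

```bash
python3 -m handwheel '[[1,[-10.7,46,456],[0,-0.7735,0]],[1,[-10.7,46,456],[0,-0.7735,0]],[1,[-10.7,46,456],[0,-0.7735,0]],[1,[-10.7,46,456],[0,-0.7735,0]],[1,[-10.7,46,456],[0,-0.7735,0]],[1,[-10.7,46,456],[0,-0.7735,0]],[1,[-10.7,46,456],[0,-0.7735,0]],[1,[-10.7,46,456],[0,-0.7735,0]],[1,[-10.7,46,456],[0,-0.7735,0]],[1,[-10.7,46,456],[0,-0.7735,0]]]'
python3 -m handwheel '[[1,[0,0,0],[0,0,0]],[1,[0,0,0],[0,0,0]]]'
python3 go.py 594 225 160 20.7
python3 - <<'E'
from h import *
p,d,i=grab('wrist','w1.png');a=load('w0.png')[0]
cv2.imwrite('pics/w01.png',np.hstack([cv2.resize(x,(400,300))[:,:,::-1] for x in(a,p)]))
E
```

```text
time: 2.15
position: [595.3, 223.7, 158.2]
ee_rot: [[0.936, -0.001, -0.352], [0.352, 0.002, 0.936], [-0.001, -1.0, 0.003]]
contact_force: [-0.2, 0.5, -0.3]
gripper_width: 93.9
time: 2.35
position: [594.8, 216.9, 159.0]
ee_rot: [[0.938, -0.001, -0.347], [0.347, -0.001, 0.938], [-0.001, -1.0, -0.001]]
contact_force: [0.2, -1.0, 1.1]
gripper_width: 94.4
t2.4 pos [594.8 216.9 159. ] F [ 0.2 -1.   1.1] w94.4 q7 -20
shift [ 2.  -1.   7.8] turn [ 0.0008 -0.0072 -0.001 ]
```

View pics/w01.png

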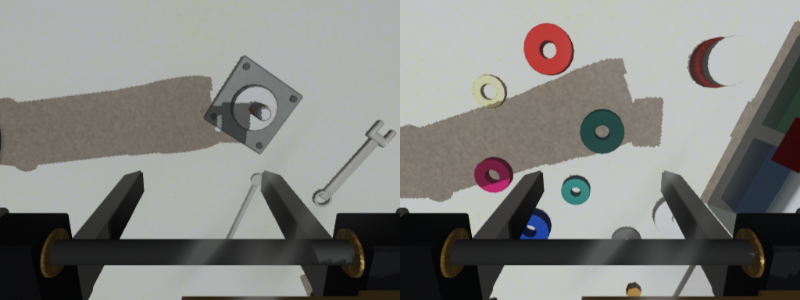

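Right half (wrist): teal at (602,131), ivory (489,91), pink (493,175), all clear; left half: arbor at (255,108). Measuring with the wrist's depth.

```bash
cat > fit.py <<'E'
from h import *
def fit(f,x,y,z0,z1,rad):
    p,d,i=load(f);X=cloud(d,i).reshape(-1,3)
    c=X[(np.hypot(X[:,0]-x,X[:,1]-y)<rad+14)&(X[:,2]>z0)&(X[:,2]<z1)]
    (a,b),r=cv2.minEnclosingCircle(c[:,:2].astype(np.float32))
    q=c[c[:,2]>np.percentile(c[:,2],60)-4]
    return 'circ %.1f %.1f r%.1f'%(a,b,r),'mean',c.mean(0).round(1),'zmed %.1f'%np.median(c[:,2]),len(c)
E
python3 - <<'E'
from fit import *
for n,x,y,h,r in(('teal',594,225,20,30),('pink',468,108,15,26),('ivory',434,222,10,22)): print(n,fit('w1.png',x,y,h-4,h+5,r))
print('arb',fit('w0.png',509,-194,26,36,33)); print('pin',fit('w0.png',509,-194,78,95,12)); print('pinT',fit('t0.png',509,-194,78,95,12));print('pinS',fit('s0.png',509,-194,78,95,12))
E
python3 go.py 594 225 3 20.7
```

```text
teal ('circ 590.9 224.6 r30.0', 'mean', array([590.7, 225.6,  20.4]), 'zmed 20.4', 2198)
pink ('circ 465.2 109.2 r26.3', 'mean', array([466.1, 110.2,  15.3]), 'zmed 15.4', 1395)
ivory ('circ 431.9 222.6 r21.8', 'mean', array([432.4, 223.2,  10.2]), 'zmed 10.3', 1188)
arb ('circ 505.3 -195.4 r34.0', 'mean', array([ 503.7, -192.3,   31. ]), 'zmed 31.4', 2214)
pin ('circ 505.4 -195.0 r9.3', 'mean', array([ 504.7, -194.3,   85.4]), 'zmed 86.0', 293)
pinT ('circ 509.2 -193.6 r8.4', 'mean', array([ 509. , -193.3,   85.6]), 'zmed 86.3', 43)
pinS ('circ 508.4 -195.8 r9.6', 'mean', array([ 508.7, -196.1,   83.2]), 'zmed 83.8', 45)
t2.4 pos [594.9 216.6 159.4] F [-0.8 -0.2  0.6] w93.8 q7 -20
shift [  2.2 156.3   8.4] turn [ 0.001  -0.0079 -0.0006]
```

```bash
python3 -m handwheel '[[1,[1,40,8],[0,-0.008,0]],[1,[1,80,8],[0,-0.008,0]],[1,[1,110,8],[0,-0.008,0]],[1,[1,130,8],[0,-0.008,0]],[1,[1,145,8],[0,-0.008,0]],[1,[1,152,8],[0,-0.008,0]],[1,[1,155,8],[0,-0.008,0]],[1,[1,155,8],[0,-0.008,0]],[1,[1,155,8],[0,-0.008,0]]]'
python3 go.py 593 225 3 20.7
```

```text
time: 3.3
position: [593.5, 227.0, 5.5]
ee_rot: [[0.935, 0.001, -0.355], [0.355, 0.0, 0.935], [0.001, -1.0, -0.0]]
contact_force: [0.3, -0.0, 0.2]
gripper_width: 93.9
t3.3 pos [593.5 227.    5.5] F [ 0.3 -0.   0.2] w93.9 q7 -27
shift [-1.1  2.5 -1.7] turn [0.0001 0.002  0.0013]
```

```bash
python3 -m handwheel '[[1,[-1,1.5,-1.7],[0,0,0]],[1,[-1,1.5,-1.7],[0,0,0]],[-1,[-1,1.5,-1.7],[0,0,0]],[-1,[-1,1.5,-1.7],[0,0,0]],[-1,[-1,1.5,-1.7],[0,0,0]],[-1,[-1,1.5,-1.7],[0,0,0]],[-1,[-1,1.5,-1.7],[0,0,0]],[-1,[-1,1.5,-1.7],[0,0,0]],[-1,[-1,1.5,-1.7],[0,0,0]],[-1,[-1,1.5,-1.7],[0,0,0]]]'
python3 -m handwheel '[[-1,[0,0,0],[0,0,0]],[-1,[0,0,0],[0,0,0]],[-1,[0,0,0],[0,0,0]],[-1,[0,0,0],[0,0,0]],[-1,[0,0,0],[0,0,0]]]'
python3 go.py 593 225 160 20.7
```

```text
time: 4.3
position: [592.5, 224.9, 3.0]
ee_rot: [[0.935, -0.0, -0.356], [0.356, 0.0, 0.935], [-0.0, -1.0, 0.0]]
contact_force: [-0.4, 1.0, 1.5]
gripper_width: 59.9
time: 4.8
position: [592.6, 224.9, 3.0]
ee_rot: [[0.935, -0.0, -0.356], [0.356, 0.0, 0.935], [-0.0, -1.0, 0.0]]
contact_force: [-0.3, -0.7, 0.6]
gripper_width: 60.0
t4.8 pos [592.6 224.9   3. ] F [-0.3 -0.7  0.6] w60.0 q7 -26
shift [ 4.00e-01 -1.57e+02 -1.00e-01] turn [-0.0001  0.0022 -0.    ]
```

```bash
python3 -m handwheel '[[-1,[0,-15,0],[0,0,0]],[-1,[0,-40,0],[0,0,0]],[-1,[0,-70,0],[0,0,0]],[-1,[0,-100,0],[0,0,0]],[-1,[0,-130,0],[0,0,0]],[-1,[0,-147,0],[0,0,0]],[-1,[0,-147,0],[0,0,0]],[-1,[-18,-147,-35],[0,0,0]],[-1,[-36,-147,-70],[0,0,0]],[-1,[-54,-147,-105],[0,0,0]]]'
python3 -m handwheel '[[-1,[-20,0,-38],[0,0,0]],[-1,[-40,0,-76],[0,0,0]],[-1,[-60,0,-114],[0,0,0]],[-1,[-80,0,-152],[0,0,0]],[-1,[-100,0,-190],[0,0,0]],[-1,[-120,0,-228],[0,0,0]],[-1,[-140,0,-266],[0,0,0]],[-1,[-160,0,-304],[0,0,0]],[-1,[-175,0,-332],[0,0,0]],[-1,[-175,0,-332],[0,0,0]]]'
python3 -m handwheel '[[-1,[0,0,0],[0,0,0]],[-1,[0,0,0],[0,0,0]],[-1,[0,0,0],[0,0,0]],[-1,[0,0,0],[0,0,0]]]'
python3 go.py 507 -195 150 20.8
cat > meas.py <<'E'
# spacer in hand and arbor, both in tool axes, from a wrist picture
import sys
from fit import *
f=sys.argv[1]; rad=float(sys.argv[2]); s=status.read_state(); R=s['ee_rot'];P=s['position']
p,d,i=grab('wrist',f); X=(cloud(d,i).reshape(-1,3)-P)@R  # tool coords
C=lambda c:cv2.minEnclosingCircle(c[:,[0,2]].astype(np.float32))
c=X[(d.ravel()>0)&(np.hypot(X[:,0],X[:,2])<rad+4)&(X[:,1]>-30)&(X[:,1]<15)]
print('hist y',np.histogram(c[:,1],bins=np.arange(-30,16,3))[0])
top=c[(c[:,1]<np.median(c[:,1])+2)&(c[:,1]>np.median(c[:,1])-2)&(abs(c[:,0])<rad-2)]
print('spacer top y(tool) %.1f'%np.median(top[:,1]),'circle x,z',C(top),len(top))
W=cloud(d,i).reshape(-1,3)
A=(np.array([float(sys.argv[3]),float(sys.argv[4]),0])-P)@R
for n,a,b,r in(('shoulder',27,36,38),('tip',80,92,14)):
    m=(np.hypot(X[:,0]-A[0],X[:,2]-A[2])<r+6)&(W[:,2]>a)&(W[:,2]<b)
    print(n,'x,z',C(X[m]),'world z %.1f'%np.median(W[m,2]),m.sum())
cv2.imwrite('pics/x'+f,cv2.resize(p[:,:,::-1],(640,480)))
E
python3 meas.py w2.png 30 506 -195
```

```text
time: 5.8
position: [578.4, 106.1, 148.6]
ee_rot: [[0.934, -0.002, -0.356], [0.356, -0.0, 0.934], [-0.002, -1.0, 0.0]]
contact_force: [0.4, -1.3, -0.4]
gripper_width: 60.1
time: 6.8
position: [531.6, -270.0, 148.3]
ee_rot: [[0.937, -0.002, -0.35], [0.35, -0.001, 0.937], [-0.002, -1.0, 0.0]]
contact_force: [-0.1, -0.6, -0.9]
gripper_width: 60.1
time: 7.2
position: [534.1, -264.0, 149.9]
ee_rot: [[0.934, -0.0, -0.357], [0.357, 0.0, 0.934], [0.0, -1.0, 0.0]]
contact_force: [-0.7, 0.3, -0.6]
gripper_width: 60.1
t7.2 pos [ 534.1 -264.   149.9] F [-0.7  0.3 -0.6] w60.1 q7 30
shift [-0.7 -0.1 74.1] turn [-0.0002  0.002   0.    ]
hist y [  92   88   81 1075 5946  294  238  217  215  198   31    0    0    0
    0]
spacer top y(tool) -17.4 circle x,z ((-0.39346012473106384, 0.3206152021884918), 30.178930282592773) 6725
shoulder x,z ((-2.0962212085723877, 74.1302719116211), 33.78956604003906) world z 31.4 3411
tip x,z ((-1.9828013181686401, 74.211181640625), 8.94342041015625) world z 86.0 443
```

View pics/xw2.png

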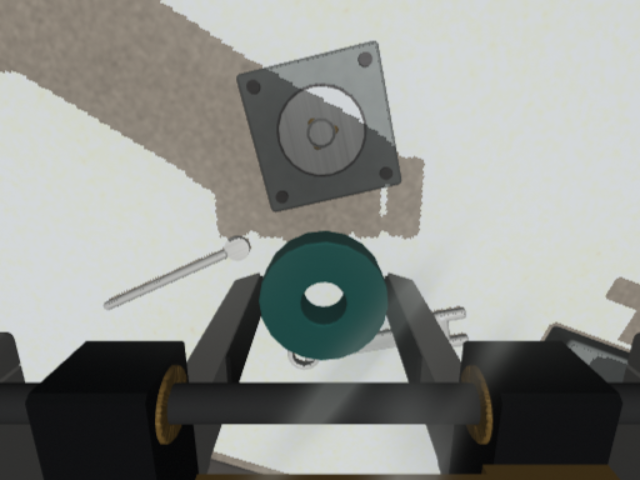

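The picture shows the teal held square between the fingers at (323,295) and the arbor tip at (321,133), unobstructed. Offsets measured: x −1.6, z +73.9. Moving over it and lowering just above the tip.

```bash
python3 -m handwheel '[[-1,[-1.6,0,25],[0,0,0]],[-1,[-1.6,0,50],[0,0,0]],[-1,[-1.6,0,65],[0,0,0]],[-1,[-1.6,0,73.9],[0,0,0]],[-1,[-1.6,0,73.9],[0,0,0]],[-1,[-1.6,0,73.9],[0,0,0]],[-1,[-1.6,20,73.9],[0,0,0]],[-1,[-1.6,40,73.9],[0,0,0]],[-1,[-1.6,54,73.9],[0,0,0]],[-1,[-1.6,57,73.9],[0,0,0]]]'
python3 -m handwheel '[[-1,[0,0,0],[0,0,0]],[-1,[0,2,0],[0,0,0]],[-1,[0,4,0],[0,0,0]],[-1,[0,6,0],[0,0,0]],[-1,[0,8,0],[0,0,0]],[-1,[0,8,0],[0,0,0]]]'
python3 go.py 506.1 -195.5 85 20.9
```

```text
time: 8.25
position: [505.5, -196.8, 91.4]
ee_rot: [[0.935, -0.002, -0.355], [0.355, 0.001, 0.935], [-0.002, -1.0, 0.002]]
contact_force: [-0.7, -0.0, -1.6]
gripper_width: 60.2
time: 8.85
position: [506.0, -196.5, 84.9]
ee_rot: [[0.935, -0.0, -0.355], [0.355, 0.0, 0.935], [-0.0, -1.0, 0.0]]
contact_force: [0.4, -0.2, -1.3]
gripper_width: 60.0
t8.8 pos [ 506.  -196.5   84.9] F [ 0.4 -0.2 -1.3] w60.0 q7 22
shift [ 0.4 -0.1  0.9] turn [-0.0001 -0.0013 -0.0001]
```

```bash
python3 -m handwheel '[[-1,[0.2,1,0.7],[0,0,0]],[-1,[0.2,2,0.7],[0,0,0]],[-1,[0.2,3,0.7],[0,0,0]],[-1,[0.2,4,0.7],[0,0,0]],[-1,[0.2,5,0.7],[0,0,0]],[-1,[0.2,6,0.7],[0,0,0]]]'
python3 -m handwheel '[[-1,[0,1,0],[0,0,0]],[-1,[0,2,0],[0,0,0]],[-1,[0,3,0],[0,0,0]],[-1,[0,4,0],[0,0,0]],[-1,[0,5,0],[0,0,0]],[-1,[0,6,0],[0,0,0]]]'
python3 go.py 506.1 -195.5 40 20.9
```

```text
time: 9.45
position: [506.1, -195.8, 78.9]
ee_rot: [[0.935, -0.0, -0.356], [0.356, 0.0, 0.935], [-0.0, -1.0, 0.0]]
contact_force: [0.3, -0.8, -1.8]
gripper_width: 59.9
time: 10.05
position: [506.5, -195.6, 73.2]
ee_rot: [[0.935, 0.001, -0.356], [0.356, 0.0, 0.935], [0.001, -1.0, -0.0]]
contact_force: [1.0, 1.4, 4.5]
gripper_width: 60.2
t10.1 pos [ 506.5 -195.6   73.2] F [1.  1.4 4.5] w60.2 q7 21
shift [-0.3 33.2  0.2] turn [ 0.0002 -0.0011  0.0006]
```

```bash
python3 -m handwheel '[[-1,[0,1.5,0],[0,0,0]],[-1,[0,3,0],[0,0,0]],[-1,[0,4.5,0],[0,0,0]],[-1,[0,6,0],[0,0,0]],[-1,[0,7.5,0],[0,0,0]],[-1,[0,9,0],[0,0,0]],[-1,[0,10.5,0],[0,0,0]],[-1,[0,12,0],[0,0,0]],[-1,[0,13.5,0],[0,0,0]],[-1,[0,15,0],[0,0,0]]]' | grep -E 'pos|force'
python3 -m handwheel '[[-1,[0,1.5,0],[0,0,0]],[-1,[0,3,0],[0,0,0]],[-1,[0,4.5,0],[0,0,0]],[-1,[0,6,0],[0,0,0]],[-1,[0,7.5,0],[0,0,0]],[-1,[0,9,0],[0,0,0]],[-1,[0,10.5,0],[0,0,0]],[-1,[0,12,0],[0,0,0]],[-1,[0,13.5,0],[0,0,0]],[-1,[0,15,0],[0,0,0]]]' | grep -E 'pos|force'
python3 -m handwheel '[[-1,[0,1,0],[0,0,0]],[-1,[0,2,0],[0,0,0]],[-1,[0,3,0],[0,0,0]],[-1,[0,3.5,0],[0,0,0]],[-1,[0,4,0],[0,0,0]]]' | grep -E 'pos|force'
python3 go.py 506.1 -195.5 40 20.9
```

```text
position: [506.5, -195.7, 58.2]
contact_force: [-0.4, 2.5, 5.1]
position: [506.6, -195.7, 43.2]
contact_force: [0.7, 1.9, 6.6]
position: [506.6, -195.7, 39.2]
contact_force: [0.8, 1.3, 5.3]
t12.6 pos [ 506.6 -195.7   39.2] F [0.8 1.3 5.3] w60.1 q7 19
shift [-0.4 -0.8  0.4] turn [ 0.0004 -0.0012  0.0008]
```

```bash
python3 -m handwheel '[[-1,[0,0.7,0],[0,0,0]],[-1,[0,1.4,0],[0,0,0]],[-1,[0,2.1,0],[0,0,0]],[-1,[0,2.8,0],[0,0,0]],[-1,[0,3.5,0],[0,0,0]],[-1,[0,4,0],[0,0,0]]]' | grep -E 'pos|force'
python3 -m handwheel '[[-1,[0,0.2,0],[0,0,0]],[-1,[0,0.4,0],[0,0,0]],[-1,[0,0.4,0],[0,0,0]]]' | grep -E 'pos|force'
python3 -m handwheel '[[-1,[0,0.2,0],[0,0,0]],[-1,[0,0.4,0],[0,0,0]],[-1,[0,0.4,0],[0,0,0]]]' | grep -E 'pos|force'
```

```text
position: [506.6, -195.7, 35.2]
contact_force: [0.4, 1.6, 5.2]
position: [506.6, -195.7, 34.8]
contact_force: [1.7, 1.8, 5.2]
position: [506.5, -195.7, 34.4]
contact_force: [0.4, 1.7, 5.4]
```

```bash
for k in 1 2; do python3 -m handwheel '[[-1,[0,0.2,0],[0,0,0]],[-1,[0,0.3,0],[0,0,0]],[-1,[0,0.3,0],[0,0,0]]]' | grep -E 'pos|force'; done
```

```text
position: [506.6, -195.7, 34.1]
contact_force: [1.2, 1.5, 5.8]
position: [506.6, -195.7, 34.0]
contact_force: [1.4, 1.9, 7.8]
```

```bash
python3 -m handwheel '[[-1,[0,0.2,0],[0,0,0]],[-1,[0,0.3,0],[0,0,0]],[-1,[0,0.3,0],[0,0,0]]]' | grep -E 'pos|force'
python3 -m handwheel '[[-1,[0,0.2,0],[0,0,0]],[-1,[0,0.3,0],[0,0,0]],[-1,[0,0.3,0],[0,0,0]]]' | grep -E 'pos|force'
```

```text
position: [506.6, -195.7, 33.9]
contact_force: [-1.5, 2.9, 12.7]
position: [506.6, -195.7, 33.8]
contact_force: [-4.0, 3.3, 18.9]
```

Firm stop at TCP z 33.9, 19 N. Unloading, releasing, rising, and heading for the pink one.

```bash
python3 -m handwheel '[[-1,[0,-0.5,0],[0,0,0]],[-1,[0,-0.5,0],[0,0,0]],[0.6,[0,-0.5,0],[0,0,0]],[1,[0,-0.5,0],[0,0,0]],[1,[0,-0.5,0],[0,0,0]],[1,[0,-0.5,0],[0,0,0]],[1,[0,-0.5,0],[0,0,0]],[1,[0,-0.5,0],[0,0,0]]]' | grep -E 'pos|force|wid'
python3 -m handwheel '[[1,[0,-5,0],[0,0,0]],[1,[0,-25,0],[0,0,0]],[1,[0,-60,0],[0,0,0]],[1,[0,-100,0],[0,0,0]],[1,[0,-116,0],[0,0,0]],[1,[0,-116,0],[0,0,0]],[1,[0,-116,0],[0,0,0]]]' | grep -E 'pos|force|wid'
python3 - <<'E'
from fit import *
grab('top','t1.png'); print(fit('t1.png',509,-194,40,62,30))
E
python3 -m handwheel '[[1,[9,0,36],[0,0,0]],[1,[18,0,74],[0,0,0]],[1,[27,0,112],[0,0,0]],[1,[36,0,150],[0,0,0]],[1,[45,0,188],[0,0,0]],[1,[54,0,226],[0,0,0]],[1,[62,0,264],[0,0,0]],[1,[71,0,294],[0,0,0]],[1,[71,0,299],[0,0,0]],[1,[71,0,299],[0,0,0]]]' | grep -E 'pos|force|wid'
python3 -m handwheel '[[1,[0,0,0],[0,0,0]],[1,[0,0,0],[0,0,0]]]' | grep pos
python3 go.py 467 109 3 20.9
```

```text
position: [506.0, -195.8, 33.4]
contact_force: [-1.0, -0.1, -0.3]
gripper_width: 93.8
position: [505.9, -195.9, 149.5]
contact_force: [-0.0, 0.0, -0.7]
gripper_width: 94.0
('circ 509.8 -194.4 r29.7', 'mean', array([ 508.8, -191.3,   50.9]), 'zmed 51.0', 363)
position: [465.3, 109.6, 148.6]
contact_force: [-0.5, -0.5, -0.6]
gripper_width: 93.6
position: [466.2, 107.6, 149.1]
t17.7 pos [466.2 107.6 149.1] F [-0.3  0.9  0.8] w94.2 q7 -10
shift [  1.4 146.1   1. ] turn [ 0.     -0.0031 -0.0008]
```

```bash
python3 -m handwheel '[[1,[1,40,1],[0,0,0]],[1,[1,80,1],[0,0,0]],[1,[1,110,1],[0,0,0]],[1,[1,130,1],[0,0,0]],[1,[1,140,1],[0,0,0]],[1,[1,145,1],[0,0,0]],[1,[1,146,1],[0,0,0]],[1,[1,146,1],[0,0,0]],[1,[1,146,1],[0,0,0]]]' | grep -E 'pos|force|wid'
python3 -m handwheel '[[-1,[0,0,0],[0,0,0]],[-1,[0,0,0],[0,0,0]],[-1,[0,0,0],[0,0,0]],[-1,[0,0,0],[0,0,0]],[-1,[0,0,0],[0,0,0]],[-1,[0,0,0],[0,0,0]],[-1,[0,0,0],[0,0,0]],[-1,[0,0,0],[0,0,0]],[-1,[0,0,0],[0,0,0]],[-1,[0,0,0],[0,0,0]]]' | grep -E 'pos|force|wid'
python3 go.py 534 -264 150 20.9
```

```text
position: [467.4, 110.2, 4.4]
contact_force: [-0.5, -0.2, -0.3]
gripper_width: 94.0
position: [466.7, 110.3, 3.5]
contact_force: [0.4, 1.1, 0.8]
gripper_width: 51.2
t19.6 pos [466.7 110.3   3.5] F [0.4 1.1 0.8] w51.2 q7 -24
shift [ -70.1 -146.5 -373.7] turn [-0.     -0.0012 -0.0001]
```

```bash
python3 -m handwheel '[[-1,[0,-15,0],[0,0,0]],[-1,[0,-40,0],[0,0,0]],[-1,[0,-75,0],[0,0,0]],[-1,[0,-110,0],[0,0,0]],[-1,[0,-135,0],[0,0,0]],[-1,[0,-146,0],[0,0,0]],[-1,[0,-146,0],[0,0,0]],[-1,[-7,-146,-35],[0,0,0]],[-1,[-14,-146,-73],[0,0,0]],[-1,[-21,-146,-111],[0,0,0]]]' | grep -E 'pos|wid'
python3 -m handwheel '[[-1,[-7,0,-38],[0,0,0]],[-1,[-14,0,-76],[0,0,0]],[-1,[-21,0,-114],[0,0,0]],[-1,[-28,0,-152],[0,0,0]],[-1,[-35,0,-190],[0,0,0]],[-1,[-42,0,-225],[0,0,0]],[-1,[-49,0,-250],[0,0,0]],[-1,[-49,0,-263],[0,0,0]],[-1,[-49,0,-263],[0,0,0]],[-1,[-49,0,-263],[0,0,0]]]' | grep -E 'pos|wid'
python3 -m handwheel '[[-1,[0,0,0],[0,0,0]],[-1,[0,0,0],[0,0,0]],[-1,[0,0,0],[0,0,0]],[-1,[0,0,0],[0,0,0]]]' | grep -E 'pos|wid'
python3 meas.py w3.png 26 506 -195; python3 go.py 506.3 -195.7 92 20.9
```

```text
position: [485.8, -2.1, 148.2]
gripper_width: 50.8
position: [534.2, -262.5, 148.7]
gripper_width: 50.9
position: [534.3, -263.8, 149.6]
gripper_width: 50.9
hist y [  82   85   76   74   67 1771 3006  230  221  199   59    1    0    0
    0]
spacer top y(tool) -11.8 circle x,z ((-0.566939651966095, -0.6278117299079895), 25.888391494750977) 4497
shoulder x,z ((-2.2778611183166504, 74.03968811035156), 33.73649978637695) world z 27.9 137
tip x,z ((-2.3491406440734863, 74.1432113647461), 8.953933715820312) world z 86.0 445
t22.1 pos [ 534.3 -264.   149.6] F [ 0.4  0.2 -0.3] w51.1 q7 30
shift [-1.9 57.6 73.8] turn [ 0.0001 -0.001   0.0001]
```

View pics/xw3.png

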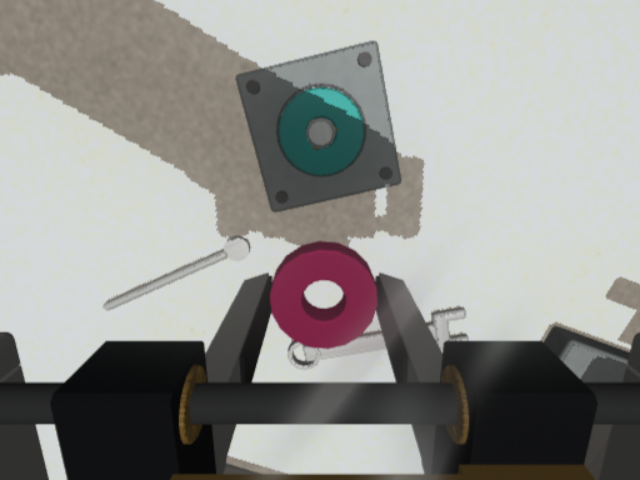

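Teal sits flat and centred on the shoulder at (321,131); pink is held square at (323,295). Shift x −1.75, z +74.8.

```bash
python3 -m handwheel '[[-1,[-1.75,0,25],[0,0,0]],[-1,[-1.75,0,50],[0,0,0]],[-1,[-1.75,0,66],[0,0,0]],[-1,[-1.75,0,74.8],[0,0,0]],[-1,[-1.75,0,74.8],[0,0,0]],[-1,[-1.75,0,74.8],[0,0,0]],[-1,[-1.75,20,74.8],[0,0,0]],[-1,[-1.75,40,74.8],[0,0,0]],[-1,[-1.75,53,74.8],[0,0,0]],[-1,[-1.75,57,74.8],[0,0,0]]]' | grep -E 'pos|force'
python3 -m handwheel '[[-1,[0,0,0],[0,0,0]],[-1,[0,1,0],[0,0,0]],[-1,[0,2,0],[0,0,0]],[-1,[0,3,0],[0,0,0]],[-1,[0,4,0],[0,0,0]],[-1,[0,5,0],[0,0,0]],[-1,[0,6,0],[0,0,0]],[-1,[0,6,0],[0,0,0]]]' | grep -E 'pos|force'
python3 go.py 506.3 -195.7 86 20.9
```

```text
position: [505.5, -195.3, 91.1]
contact_force: [0.4, -0.3, -0.7]
position: [506.0, -194.9, 86.3]
contact_force: [-0.1, -0.8, -0.6]
t23.9 pos [ 506.  -194.9   86.3] F [-0.1 -0.8 -0.6] w51.4 q7 21
shift [ 0.   0.3 -0.9] turn [-0.0002 -0.0013 -0.0001]
```

```bash
python3 -m handwheel '[[-1,[0.2,1,0],[0,0,0]],[-1,[0.2,2,0],[0,0,0]],[-1,[0.2,3,0],[0,0,0]],[-1,[0.2,4,0],[0,0,0]],[-1,[0.2,5,0],[0,0,0]],[-1,[0.2,6,0],[0,0,0]]]' | grep -E 'pos|force'
python3 -m handwheel '[[-1,[0,1,0],[0,0,0]],[-1,[0,2,0],[0,0,0]],[-1,[0,3,0],[0,0,0]],[-1,[0,4,0],[0,0,0]],[-1,[0,5,0],[0,0,0]],[-1,[0,6,0],[0,0,0]]]' | grep -E 'pos|force'
python3 go.py 506.3 -195 60 20.9
```

```text
position: [506.2, -194.8, 80.4]
contact_force: [-0.3, -0.3, -0.2]
position: [506.2, -194.8, 74.4]
contact_force: [-1.5, 0.8, 1.2]
t25.1 pos [ 506.2 -194.8   74.4] F [-1.5  0.8  1.2] w50.9 q7 21
shift [ 0.  14.4 -0.3] turn [-0.0002 -0.0013 -0.    ]
```

```bash
python3 -m handwheel '[[-1,[0,1.5,0],[0,0,0]],[-1,[0,3,0],[0,0,0]],[-1,[0,4.5,0],[0,0,0]],[-1,[0,6,0],[0,0,0]],[-1,[0,7.5,0],[0,0,0]],[-1,[0,9,0],[0,0,0]],[-1,[0,10.5,0],[0,0,0]],[-1,[0,12,0],[0,0,0]],[-1,[0,13.5,0],[0,0,0]],[-1,[0,15,0],[0,0,0]]]' | grep -E 'pos|force'
python3 -m handwheel '[[-1,[0,0.7,0],[0,0,0]],[-1,[0,1.4,0],[0,0,0]],[-1,[0,2.1,0],[0,0,0]],[-1,[0,2.8,0],[0,0,0]],[-1,[0,2.8,0],[0,0,0]]]' | grep -E 'pos|force'
for k in 1 2 3; do python3 -m handwheel '[[-1,[0,0.2,0],[0,0,0]],[-1,[0,0.4,0],[0,0,0]],[-1,[0,0.4,0],[0,0,0]]]' | grep -E 'pos|force'; done
```

```text
position: [506.2, -194.8, 59.4]
contact_force: [-2.3, 1.1, 4.9]
position: [506.2, -194.8, 56.6]
contact_force: [-0.9, 1.8, 2.5]
position: [506.2, -194.8, 56.3]
contact_force: [-1.9, 2.9, 4.3]
position: [506.2, -194.8, 55.9]
contact_force: [-0.7, 1.9, 4.2]
position: [506.2, -194.8, 55.5]
contact_force: [-1.0, 1.9, 4.3]
```

```bash
for k in 1 2 3; do python3 -m handwheel '[[-1,[0,0.2,0],[0,0,0]],[-1,[0,0.3,0],[0,0,0]],[-1,[0,0.3,0],[0,0,0]]]' | grep -E 'pos|force'; done
```

```text
position: [506.2, -194.8, 55.2]
contact_force: [-1.1, 2.4, 4.6]
position: [506.2, -194.8, 54.9]
contact_force: [-1.3, 2.1, 4.3]
position: [506.2, -194.8, 54.6]
contact_force: [-2.1, 2.9, 4.5]
```

```bash
for k in 1 2; do python3 -m handwheel '[[-1,[0,0.2,0],[0,0,0]],[-1,[0,0.3,0],[0,0,0]],[-1,[0,0.3,0],[0,0,0]]]' | grep -E 'pos|force'; done
```

```text
position: [506.2, -194.8, 54.5]
contact_force: [-2.6, 3.5, 8.5]
position: [506.3, -194.8, 54.4]
contact_force: [-4.9, 3.6, 14.1]
```

Stop found as predicted (54.5). A touch more, then release and go for ivory.

```bash
python3 -m handwheel '[[-1,[0,0.2,0],[0,0,0]],[-1,[0,0.2,0],[0,0,0]],[-1,[0,0.2,0],[0,0,0]]]' | grep -E 'pos|force'
python3 -m handwheel '[[-1,[0,-0.7,0],[0,0,0]],[-1,[0,-0.7,0],[0,0,0]],[0.6,[0,-0.7,0],[0,0,0]],[1,[0,-0.7,0],[0,0,0]],[1,[0,-0.7,0],[0,0,0]],[1,[0,-0.7,0],[0,0,0]],[1,[0,-0.7,0],[0,0,0]],[1,[0,-0.7,0],[0,0,0]]]' | grep -E 'pos|force|wid'
python3 -m handwheel '[[1,[0,-5,0],[0,0,0]],[1,[0,-25,0],[0,0,0]],[1,[0,-60,0],[0,0,0]],[1,[0,-90,0],[0,0,0]],[1,[0,-96,0],[0,0,0]],[1,[0,-96,0],[0,0,0]],[1,[8,-96,36],[0,0,0]],[1,[15,-96,74],[0,0,0]],[1,[22,-96,112],[0,0,0]],[1,[30,-96,150],[0,0,0]]]' | grep -E 'pos|force|wid'
python3 -m handwheel '[[1,[7,0,38],[0,0,0]],[1,[14,0,76],[0,0,0]],[1,[21,0,114],[0,0,0]],[1,[28,0,152],[0,0,0]],[1,[35,0,190],[0,0,0]],[1,[42,0,228],[0,0,0]],[1,[50,0,256],[0,0,0]],[1,[50,0,266],[0,0,0]],[1,[50,0,266],[0,0,0]],[1,[50,0,266],[0,0,0]]]' | grep -E 'pos'
python3 -m handwheel '[[1,[0,0,0],[0,0,0]],[1,[0,0,0],[0,0,0]]]' | grep pos
python3 - <<'E'
from fit import *
grab('top','t2.png'); print(fit('t2.png',509,-194,58,75,30))
grab('wrist','w4.png'); print(fit('w4.png',433,222,6,15,22))
E
python3 go.py 433.3 222.5 3 20.9
```

```text
position: [506.2, -194.8, 54.4]
contact_force: [-6.1, 4.6, 18.0]
position: [506.2, -194.9, 54.5]
contact_force: [0.3, -0.8, -0.2]
gripper_width: 93.4
position: [479.7, -42.7, 149.3]
contact_force: [1.4, -0.7, 0.6]
gripper_width: 93.9
position: [433.0, 221.2, 149.8]
position: [433.4, 221.2, 150.4]
('circ 510.4 -195.1 r26.2', 'mean', array([ 509.6, -193.6,   66. ]), 'zmed 66.1', 288)
('circ 431.6 222.5 r21.9', 'mean', array([431.2, 222.9,  10.3]), 'zmed 10.3', 1024)
t32.4 pos [433.4 221.6 150.5] F [ 0.6 -0.1  0.7] w94.1 q7 -27
shift [  0.2 147.5   0.9] turn [ 0.0002 -0.0026  0.0001]
```

```bash
python3 -m handwheel '[[1,[0,40,1],[0,0,0]],[1,[0,80,1],[0,0,0]],[1,[0,110,1],[0,0,0]],[1,[0,130,1],[0,0,0]],[1,[0,140,1],[0,0,0]],[1,[0,145,1],[0,0,0]],[1,[0,147,1],[0,0,0]],[1,[0,147,1],[0,0,0]],[1,[0,147,1],[0,0,0]]]' | grep -E 'pos|force|wid'
python3 -m handwheel '[[-1,[0,0,0],[0,0,0]],[-1,[0,0,0],[0,0,0]],[-1,[0,0,0],[0,0,0]],[-1,[0,0,0],[0,0,0]],[-1,[0,0,0],[0,0,0]],[-1,[0,0,0],[0,0,0]],[-1,[0,0,0],[0,0,0]],[-1,[0,0,0],[0,0,0]],[-1,[0,0,0],[0,0,0]],[-1,[0,0,0],[0,0,0]]]' | grep -E 'pos|force|wid'
python3 go.py 534 -264 150 20.9
```

```text
position: [433.3, 223.5, 4.3]
contact_force: [-0.3, 0.0, 0.2]
gripper_width: 93.8
position: [432.8, 223.4, 3.5]
contact_force: [-0.2, 0.6, -0.0]
gripper_width: 42.9
t34.2 pos [432.8 223.4   3.5] F [-0.2  0.6 -0. ] w42.9 q7 -40
shift [ -78.6 -146.5 -491.5] turn [-0.0001 -0.0013  0.    ]
```

```bash
python3 -m handwheel '[[-1,[0,-15,0],[0,0,0]],[-1,[0,-40,0],[0,0,0]],[-1,[0,-75,0],[0,0,0]],[-1,[0,-110,0],[0,0,0]],[-1,[0,-135,0],[0,0,0]],[-1,[0,-146,0],[0,0,0]],[-1,[0,-146,0],[0,0,0]],[-1,[-6,-146,-35],[0,0,0]],[-1,[-12,-146,-73],[0,0,0]],[-1,[-18,-146,-111],[0,0,0]]]' | grep -E 'pos|wid'
python3 -m handwheel '[[-1,[-6,0,-38],[0,0,0]],[-1,[-12,0,-76],[0,0,0]],[-1,[-18,0,-114],[0,0,0]],[-1,[-24,0,-152],[0,0,0]],[-1,[-30,0,-190],[0,0,0]],[-1,[-36,0,-228],[0,0,0]],[-1,[-42,0,-266],[0,0,0]],[-1,[-48,0,-304],[0,0,0]],[-1,[-54,0,-342],[0,0,0]],[-1,[-60,0,-370],[0,0,0]]]' | grep -E 'pos|wid'
python3 -m handwheel '[[-1,[0,0,-10],[0,0,0]],[-1,[0,0,-10],[0,0,0]],[-1,[0,0,-10],[0,0,0]],[-1,[0,0,-10],[0,0,0]],[-1,[0,0,-10],[0,0,0]],[-1,[0,0,-10],[0,0,0]]]' | grep -E 'pos|wid'
python3 meas.py w5.png 22 506 -195; python3 go.py 506.3 -195.7 92 20.9
```

```text
position: [454.6, 111.9, 148.3]
gripper_width: 42.9
position: [530.2, -256.2, 147.7]
gripper_width: 42.8
position: [534.4, -262.6, 149.7]
gripper_width: 43.3
hist y [  76   63   68   65   59   50   53 2594  524  182   68    0    0    0
    0]
spacer top y(tool) -6.8 circle x,z ((-0.3298158049583435, 0.11717377603054047), 21.926856994628906) 2816
shoulder x,z ((-2.983445644378662, 73.0447769165039), 33.75859069824219) world z 27.9 148
tip x,z ((-2.7579970359802246, 73.09873962402344), 8.957947731018066) world z 86.0 445
t36.9 pos [ 534.5 -262.8  149.7] F [ 0.8  0.5 -0.3] w43.1 q7 29
shift [-2.4 57.6 72.8] turn [ 0.0002 -0.0006  0.0001]
```

View pics/xw5.png

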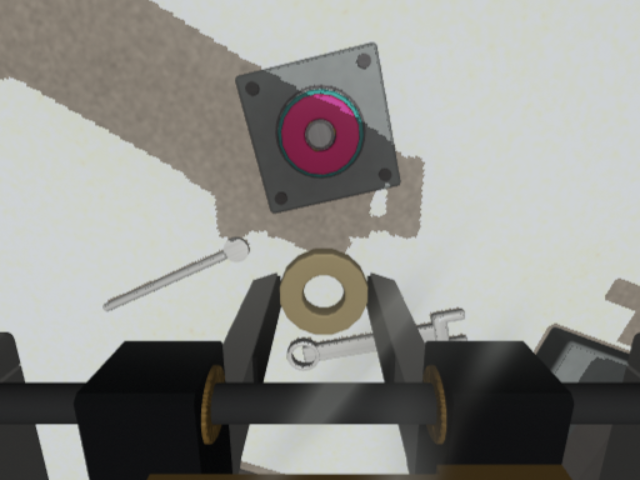

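Pink is home, level and centred at (320,134); ivory is held square at (323,291). Shift x −2.4, z +73.

```bash
python3 -m handwheel '[[-1,[-2.4,0,25],[0,0,0]],[-1,[-2.4,0,50],[0,0,0]],[-1,[-2.4,0,66],[0,0,0]],[-1,[-2.4,0,73],[0,0,0]],[-1,[-2.4,0,73],[0,0,0]],[-1,[-2.4,0,73],[0,0,0]],[-1,[-2.4,20,73],[0,0,0]],[-1,[-2.4,40,73],[0,0,0]],[-1,[-2.4,53,73],[0,0,0]],[-1,[-2.4,57,73],[0,0,0]]]' | grep -E 'pos|force'
python3 -m handwheel '[[-1,[0,0,0],[0,0,0]],[-1,[0,1,0],[0,0,0]],[-1,[0,2,0],[0,0,0]],[-1,[0,3,0],[0,0,0]],[-1,[0,4,0],[0,0,0]],[-1,[0,5,0],[0,0,0]],[-1,[0,6,0],[0,0,0]],[-1,[0,6,0],[0,0,0]]]' | grep -E 'pos|force'
python3 go.py 506.6 -195.6 82 20.9
```

```text
position: [505.7, -196.3, 91.1]
contact_force: [0.1, -0.1, -0.5]
position: [506.1, -195.9, 86.4]
contact_force: [0.7, 1.0, -0.1]
t38.7 pos [ 506.1 -195.9   86.4] F [ 0.7  1.  -0.1] w43.1 q7 21
shift [0.6 4.4 0.1] turn [-0.0002 -0.0013 -0.0001]
```

```bash
python3 -m handwheel '[[-1,[0.4,1,0],[0,0,0]],[-1,[0.4,2,0],[0,0,0]],[-1,[0.4,3,0],[0,0,0]],[-1,[0.4,4,0],[0,0,0]],[-1,[0.4,5,0],[0,0,0]],[-1,[0.4,6,0],[0,0,0]]]' | grep -E 'pos|force'
python3 -m handwheel '[[-1,[0,0.8,0],[0,0,0]],[-1,[0,1.6,0],[0,0,0]],[-1,[0,2.4,0],[0,0,0]],[-1,[0,3.2,0],[0,0,0]],[-1,[0,4,0],[0,0,0]],[-1,[0,4.8,0],[0,0,0]],[-1,[0,5.6,0],[0,0,0]],[-1,[0,6.4,0],[0,0,0]],[-1,[0,7.2,0],[0,0,0]],[-1,[0,8,0],[0,0,0]]]' | grep -E 'pos|force'
python3 -m handwheel '[[-1,[0,0.4,0],[0,0,0]],[-1,[0,0.8,0],[0,0,0]],[-1,[0,1,0],[0,0,0]],[-1,[0,1,0],[0,0,0]]]' | grep -E 'pos|force'
for k in 1 2; do python3 -m handwheel '[[-1,[0,0.2,0],[0,0,0]],[-1,[0,0.4,0],[0,0,0]],[-1,[0,0.4,0],[0,0,0]]]' | grep -E 'pos|force'; done
```

```text
position: [506.6, -195.8, 80.4]
contact_force: [1.1, 0.2, 0.1]
position: [506.6, -195.6, 72.5]
contact_force: [-1.0, 2.9, 3.5]
position: [506.6, -195.7, 71.5]
contact_force: [-1.2, 2.6, 2.0]
position: [506.6, -195.8, 71.1]
contact_force: [-1.5, 3.7, 3.1]
position: [506.6, -195.7, 70.7]
contact_force: [-0.4, 3.3, 3.3]
```

```bash
for k in 1 2 3 4; do python3 -m handwheel '[[-1,[0,0.2,0],[0,0,0]],[-1,[0,0.3,0],[0,0,0]],[-1,[0,0.3,0],[0,0,0]]]' | grep -E 'pos|force'; done
```

```text
position: [506.6, -195.7, 70.4]
contact_force: [-1.4, 4.6, 4.4]
position: [506.6, -195.7, 70.1]
contact_force: [-1.3, 4.9, 5.2]
position: [506.6, -195.7, 69.8]
contact_force: [-2.1, 4.6, 5.4]
position: [506.5, -195.6, 69.5]
contact_force: [-2.1, 5.4, 5.4]
```

```bash
for k in 1 2; do python3 -m handwheel '[[-1,[0,0.2,0],[0,0,0]],[-1,[0,0.3,0],[0,0,0]],[-1,[0,0.3,0],[0,0,0]]]' | grep -E 'pos|force'; done
```

```text
position: [506.5, -195.6, 69.4]
contact_force: [-3.3, 5.9, 9.9]
position: [506.6, -195.6, 69.4]
contact_force: [-5.5, 6.3, 14.5]
```

Stop at 69.4, as predicted. Final touch, release, rise and check.

```bash
python3 -m handwheel '[[-1,[0,0.2,0],[0,0,0]],[-1,[0,0.2,0],[0,0,0]],[-1,[0,0.2,0],[0,0,0]]]' | grep -E 'pos|force'
python3 -m handwheel '[[-1,[0,-0.7,0],[0,0,0]],[-1,[0,-0.7,0],[0,0,0]],[0.6,[0,-0.7,0],[0,0,0]],[1,[0,-0.7,0],[0,0,0]],[1,[0,-0.7,0],[0,0,0]],[1,[0,-0.7,0],[0,0,0]],[1,[0,-0.7,0],[0,0,0]],[1,[0,-0.7,0],[0,0,0]]]' | grep -E 'pos|force|wid'
python3 -m handwheel '[[1,[0,-5,0],[0,0,0]],[1,[0,-25,0],[0,0,0]],[1,[0,-60,0],[0,0,0]],[1,[0,-80,0],[0,0,0]],[1,[0,-80,-30],[0,0,0]],[1,[0,-80,-60],[0,0,0]],[1,[0,-80,-75],[0,0,0]],[1,[0,-80,-75],[0,0,0]],[1,[0,-80,-75],[0,0,0]],[1,[0,-80,-75],[0,0,0]]]' | grep -E 'pos|force|wid'
python3 - <<'E'
from fit import *
for c,f in(('top','t3.png'),('scene','s3.png'),('wrist','w6.png')):
  p,_,_=grab(c,f)
  x,y=(506,-195.5) if c=='wrist' else (509,-194.5)
  print(c,fit(f,x,y,73,80,16))
  if c=='wrist': print(fit(f,x,y,60,70,24),fit(f,x,y,45,57,28))
p=load('s3.png')[0];a=cv2.resize(p[200:280,110:220],(400,291),interpolation=cv2.INTER_CUBIC)
b=cv2.resize(load('w6.png')[0],(388,291));cv2.imwrite('pics/f.png',np.hstack([a,b])[:,:,::-1])
E
```

```text
position: [506.6, -195.6, 69.3]
contact_force: [-5.9, 6.6, 18.5]
position: [506.5, -195.8, 69.4]
contact_force: [-0.5, -0.3, -0.0]
gripper_width: 87.5
position: [533.0, -264.5, 149.4]
contact_force: [-0.5, -0.1, -0.2]
gripper_width: 93.9
top ('circ 509.7 -194.3 r21.8', 'mean', array([ 509.6, -194.3,   76.4]), 'zmed 76.5', 181)
scene ('circ 509.1 -195.3 r22.0', 'mean', array([ 515.4, -194.1,   75.4]), 'zmed 75.5', 109)
wrist ('circ 506.1 -195.6 r22.0', 'mean', array([ 505.9, -195.2,   76.3]), 'zmed 76.3', 1942)
('circ 506.2 -196.0 r25.9', 'mean', array([ 505.7, -195.2,   66.1]), 'zmed 66.2', 758) ('circ 505.9 -195.6 r29.9', 'mean', array([ 505.7, -192. ,   51.2]), 'zmed 51.2', 638)
```

View pics/f.png

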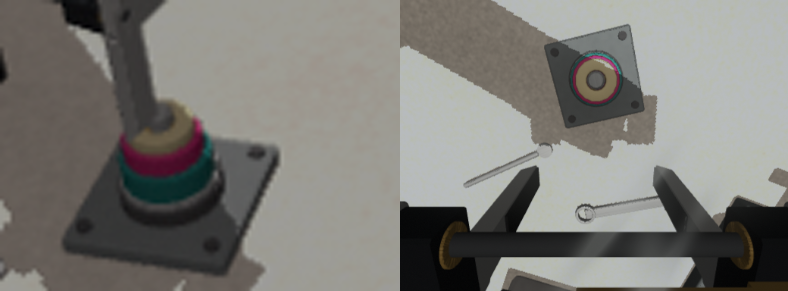

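The pack stands teal–pink–ivory with no gaps at (165,155) left and concentric at (596,80) right. Tops are at 51.2, 66.2 and 76.3 mm, which is 20, 35 and 45 mm over the shoulder, and the gripper is clear.

```bash
python3 -c "from cell import workorder; print(workorder.close_job())"
```

```text
the job is handed in; nothing more can be done
None
```

The arbor is loaded with teal, then pink, then ivory. I pressed each spacer slowly to a clear stop with 18–19 N at the wrist, then released it, and handed the job in at about 44 s.

- **Seating:** In the last wrist view the tops stand at 51.2, 66.2 and 76.3 mm, about 20, 35 and 45 mm above the 31.3 mm shoulder, so there are no gaps. The centres agree within about 0.5 mm, and the gripper is open and clear.
- **Bystanders:** I touched none of them that I know of, but I did not re-measure where they stand at the end.
- **Disagreements:** The top and scene cameras place things about 3–4 mm further in x than the wrist camera. I aligned using the wrist camera only. Pink and ivory gripped at about 51 and 43 mm instead of 52 and 44, probably because the jaws closed on their flat facets.

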